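# Clear the lap counter for the next heat

## Task

Clear the lap counter for the next heat: lightly press down the plunger with the bar-shaped cap, then the round one, then the cross-shaped one, each until it is well down and stays there. After that push the smoked lid fully shut over them from its outer side. Use closed fingertips and grip or lift nothing; leave the car and the other things around the counter where they are.

Things in the scene. Friction and masses are not known exactly. Their poses are not given: they have to be found in the camera images.
- counter: lap counter: green plastic open-topped tray screwed to the apron, 120 (x) x 270 (y) x 65 mm high, walls and floor 6 mm. Origin at the centre of its underside on the table; its x axis points from the window side (nearest the robot) to the hinge side, y along its long side, z up. Three plunger modules stand in it side by side along y, 80 mm apart (at counter y = -80, 0 and +80 mm, x = -8 mm), in any order from run to run.
- bar_top (a point): centre of the top face of the plunger whose white cap is a straight bar 50 x 14 mm (long side front to back), 10 mm thick; about 58 mm above the table before it is pressed (7 mm below the tray's rim). It moves with the cap.
- bar_plunger (a joint): how far the bar plunger is pushed down, m: 0 at the start, 0.012 at its bottom stop; it can also be pulled up to -0.008. It slides with about 3 N of friction and stays where it is left (no spring). Down by 0.006 or more counts as pressed.
- bar_module: the fixed black base (60 x 64 x 28 mm) that carries the bar plunger; origin at the centre of its underside, 6 mm above the table; its axes are parallel to the counter's.
- disc_top (a point): centre of the top face of the plunger whose white cap is a round disc 34 mm across, 10 mm thick; about 58 mm above the table before it is pressed (7 mm below the tray's rim). It moves with the cap.
- disc_plunger (a joint): how far the disc plunger is pushed down, m: 0 at the start, 0.012 at its bottom stop; it can also be pulled up to -0.008. It slides with about 3 N of friction and stays where it is left (no spring). Down by 0.006 or more counts as pressed.
- disc_module: the fixed black base (60 x 64 x 28 mm) that carries the disc plunger; origin at the centre of its underside, 6 mm above the table; its axes are parallel to the counter's.
- cross_top (a point): centre of the top face of the plunger whose white cap is a plus-shaped cross of two bars 42 x 12 mm, 10 mm thick; about 58 mm above the table before it is pressed (7 mm below the tray's rim). It moves with the cap.
- cross_plunger (a joint): how far the cross plunger is pushed down, m: 0 at the start, 0.012 at its bottom stop; it can also be pulled up to -0.008. It slides with about 3 N of friction and stays where it is left (no spring). Down by 0.006 or more counts as pressed.
- cross_module: the fixed black base (60 x 64 x 28 mm) that carries the cross plunger; origin at the centre of its underside, 6 mm above the table; its axes are parallel to the counter's.
- lid_plate (a joint): angle of the smoked lid, rad: 0 is shut flat on the rim, 1.57 upright, above that leaning back away from the robot; it starts at 1.9 to 2.15. The lid is a flat plate 120 x 270 x 5 mm on two steel pins along the counter's +x rim; its stiff hinge stays where it is left, and 1 to 2 N at its free edge moves it.
- lid_hinge (a point): middle of the hinge line, on the counter's +x rim, 65 mm above the table; axes as the counter's. The hinge line runs along the counter's y.
- lid_edge (a point): middle of the lid's free edge, 120 mm from the hinge line.
- lid_lining: thin smoked lining that covers the inner face of the lid (the face that looks down when shut) up to 6 mm from its edges; origin on the hinge line.
- car: bystander, loose: a red slot car with chrome trim, 160 x 74 x 45 mm; origin at its underside.
- drum: bystander, loose: black rubber tyre trueing drum standing on end, 56 mm across, 70 high with its spindle; origin at its underside.
- puller: bystander, loose: brass pinion gear puller, U-shaped with a steel screw and T-bar, about 75 x 36 x 34 mm; origin at its underside.
- tyre: bystander, loose: spare rubber tyre lying flat, 30 mm across, 14 high; origin at its underside.
- screwdriver: bystander, loose: screwdriver lying down, 130 mm long; origin at its underside.
- oil: bystander, loose: small yellow oil bottle, 28 mm across, 65 high; origin at its underside.
- controller: bystander, loose: hand throttle lying down, 112 x 38 x 30 mm; origin at its underside.

How it is judged:
On the way, in this order (a step that is already met when the one before it is completed fails the run):
1. the bar plunger is down, the others still up (value of joint bar_plunger above 0.006 m and value of joint each of disc_plunger, cross_plunger below 0.005 m), for 0.1 s.
2. the disc plunger is down, the cross still up (value of joint disc_plunger above 0.006 m and value of joint cross_plunger below 0.005 m), for 0.1 s.
3. the cross plunger is down (value of joint cross_plunger above 0.006 m), for 0.1 s.
4. the lid is shut (value of joint lid_plate below 0.06 rad), for 0.1 s.
At the end, for the whole second after the job is handed in: All three plungers are down by 6 mm or more (of 12) and the lid is shut to within 0.06 rad and at rest (value of joint each of bar_plunger, disc_plunger, cross_plunger above 0.006 m and value of joint lid_plate below 0.06 rad and velocity of joint lid_plate above -0.1 rad/s); the robot touches nothing.
It fails at once if out of order: the disc goes down before the bar, the cross before the disc, or the lid is brought past upright before all three plungers are down ((value of joint disc_plunger above 0.003 m and value of joint bar_plunger below 0.005 m) or (value of joint cross_plunger above 0.003 m and value of joint disc_plunger below 0.005 m) or (value of joint lid_plate below 1.5 rad and value of joint any of bar_plunger, disc_plunger, cross_plunger below 0.005 m)).
It fails at once if a plunger is pushed hard instead of lightly (over 25 N) (contact force between anything else and bar_module above 25 N or contact force between anything else and disc_module above 25 N or contact force between anything else and cross_module above 25 N).
It fails at once if a plunger is lifted (pulled up 4 mm) (value of joint any of bar_plunger, disc_plunger, cross_plunger below -0.004 m).
It fails at once if the lid is gripped: its inner face is touched by the fingers while it is being shut (contact force between the fingers and lid_lining above 0.5 N and value of joint lid_plate below 1.7 rad).
It fails at once if a bystander is lifted, tipped over or shifted by more than 20 mm (distance of any of car, drum, puller, tyre, screwdriver, oil, controller from where it was at the start of the episode above 0.02 m or angle between any of drum, oil, car's own z axis and vertical above 0.5 rad).
It also fails if it takes over 58 s, if anything falls off the work surface, if the arm or the gripper's body presses on something with over 40 N, if the wrist force passes 120 N, or if a joint passes its speed limit or range.

## Robot

A 6-joint arm with a two-finger parallel gripper is mounted at the origin on the work surface. World frame = base frame: x ahead of the robot, y to its left, z up, the work surface at z = 0. Lengths are in m, angles in rad, forces in N, time in s.
With the tool pointing down it reaches from about 0.35 to 0.925 m from the base axis. Payload 6.4 kg.
Tool frame: the origin (TCP) lies at the very end of the fingers, on their centre line; the grasp point (between the pads) lies 19 mm behind it (env.hold_point_z is the distance from the TCP to the grasp point, in m); y points along the fingers, z is the direction in which the jaws open and shut, and the axes are right-handed (so a half turn about y gives the same grasp; the last joint's range is limited). The gripper opens to 85 mm and grips with 20 to 120 N. Pads are 22 mm wide; open, the fingers measure 114 mm over their backs; the gripper's body (76 mm by 85 mm) begins 54 mm behind the grasp point. The pads swing forward as they close: fully open they stand 13 mm farther back than shut.
Start: joints at [1.154, 0.245, 1.558, -0, 1.339, -0.174], TCP at [0.156, 0.631, 0.231] pointing down, gripper open.
Joint ranges: [-3.13, 3.13], [-1.02, 2.26], [0.13, 2.54], [-0.95, 4.09], [0.21, 2.88], [-2.74, 2.74]. Speed limits (rad/s): [2.57, 2.57, 3.14, 3.14, 3.14, 3.14].

## Interface

Orientations are given as a unit quaternion [w, x, y, z].
In Python, from plant import env gives the robot as it stands.
- The arm moves only by the tool arm_command, never from a script. Its argument "targets" is a list of rows, each an object of numbers: "tx", "ty", "tz": the shift along the tool's x, y, z in cm; "spin": the turn about the tool's y in degrees; "hand": the opening, from 0 (shut) to 1 (fully open). A call has 1 to 10 rows; each row is the pose to reach, as a shift and turn from the pose commanded when the call began, along the tool's axes at that moment; what a row does not reach only later rows make up. A row lasts 1/12 s, in which the tool goes at most 41.7 mm and 7.16 degrees, less where a joint would pass 70% of its speed; a pose out of reach is approached as far as the arm can. A call with a gripper value outside its range is refused whole. The fingers move at their own pace and stop on an object; "force" is the grip in N (left out, the last holds). Time passes only in rows, so rows that repeat a pose let the fingers close. It gives the time, the measured TCP pose, the force and the opening at its end, in the units of the state.
- env.get_state(): the state, without advancing time (a new reading comes with each control period).
- env.capture(name): name is "side" or "top"; returns (picture, depth): 420x560x3 uint8, red, green, blue; 420x560 float32, m along the optical axis (not along the pixel's ray), 0 where there is no reading.
- env.calibration(name): a dict with "camera_matrix" (3x3 intrinsics, pixels), "rvec" (rotation vector, rad) and "tvec" (3), from world to camera coordinates, as OpenCV has them. Camera axes: x right, y down, z forward; pixel columns grow to the right and rows downward; lengths in m; the calibration is good to about 2 mm. A picture is of the moment at which its call begins. calibration takes no time and is no camera call.
- env.close_job(): hands the job in, once; it reports no verdict.
Trained networks look in the newest picture that a camera, given by its name, has taken for a name from the list of things; names that differ only in an ending like _2 or _b are one class to them, and where a whole thing is asked for, a point or a joint stands for the part that bears it (a point fixed in the world has none). Each returns a list of dicts, best first, with "p" (0 to 1); they miss things now and then, are a little off and sometimes report something else, mostly with a low value. They report only what shows in the picture. A call takes as long as a camera call.
- env.search_frame(camera, query): "location" ([x, y, z] in m, in world coordinates, good to about 4 mm: the middle of the surface that is visible of it).
The state is a dict: "clock": time; "joint_positions": joint angles; "dq": joint speeds; "tau": joint torques, N m; "position": TCP position; "ee_rot": TCP orientation; "force": force on the tool from outside, world axes, zero at the start; "wrist_torque": the same for the moment, N m; "finger_gap": opening from 0.0 (shut) to 1.0 (fully open).
Only numpy, scipy, OpenCV 4.12 (cv2) and the standard library are available. Lean on these libraries where they do the work, as an engineer would, in place of code of your own. Each camera call takes 0.05 s, during which the arm holds its last target.

## Working session

There is one attempt and no reset: what is moved stays moved. The work goes in short steps, Python scripts to look and compute and a tool call to move; the robot and the scene stay as the last step left them, time stands still between calls to the robot, and variables do not carry over. Pictures are saved under pics/ and viewed, and the job is handed in when it is done.

Besides the shell and the picture viewer there is one more tool, called as name(argument=value, ...) on one line, values as JSON. arm_command: Moves the arm, as the interface text tells. Its arguments: {"type":"object","properties":{"targets":{"type":"array","items":{"type":"object","properties":{"tx":{"type":"number"},"ty":{"type":"number"},"tz":{"type":"number"},"spin":{"type":"number"},"hand":{"type":"number"}}}},"force":{"type":"number"}},"required":["targets"]}

```bash
ls; mkdir -p pics
cat > h.py <<'E'
import numpy as np, cv2
from plant import env
def cal(n):
    c=env.calibration(n);K=np.array(c["camera_matrix"]);R,_=cv2.Rodrigues(np.array(c["rvec"],float));t=np.array(c["tvec"],float).ravel();return K,R,t
def snap(n,f):
    im,d=env.capture(n);cv2.imwrite("pics/"+f,im[:,:,::-1]);np.save(f"/tmp/{n}.npy",d);return im,d
def cloud(n,d):
    K,R,t=cal(n);v,u=np.mgrid[:d.shape[0],:d.shape[1]]
    p=np.stack([(u-K[0,2])/K[0,0]*d,(v-K[1,2])/K[1,1]*d,d],-1)
    return (p-t)@R
def proj(n,P):
    K,R,t=cal(n);q=(np.atleast_2d(P)@R.T+t)@K.T;return q[:,:2]/q[:,2:]
def st():
    s=env.get_state()
    for k in s: print(k,np.round(s[k],4))
E
python3 - <<'E'
from h import *
np.set_printoptions(suppress=True)
snap("top","t0.png");
for q in ["counter","bar_top","disc_top","cross_top","lid_edge","lid_hinge","lid_plate","car","drum","puller","tyre","screwdriver","oil","controller"]:
    print(q,[(np.round(r["location"],3),round(r["p"],2)) for r in env.search_frame("top",q)][:2])
snap("side","s0.png")
for q in ["counter","bar_top","disc_top","cross_top"]:
    print(q,[(np.round(r["location"],3),round(r["p"],2)) for r in env.search_frame("side",q)][:2])
st()
E
```

```text
pics
counter [(array([0.554, 0.012, 0.068]), 0.8)]
bar_top [(array([0.5  , 0.105, 0.06 ]), 0.63), (array([0.591, 0.011, 0.131]), 0.36)]
disc_top [(array([ 0.472, -0.051,  0.058]), 0.46)]
cross_top [(array([ 0.478, -0.051,  0.057]), 0.63), (array([0.488, 0.028, 0.055]), 0.47)]
lid_edge [(array([0.582, 0.002, 0.128]), 0.61)]
lid_hinge [(array([0.554, 0.012, 0.06 ]), 0.67), (array([ 0.473, -0.05 ,  0.032]), 0.6)]
lid_plate [(array([0.588, 0.01 , 0.131]), 0.57)]
car [(array([ 0.649, -0.002,  0.026]), 0.6)]
drum [(array([0.587, 0.199, 0.045]), 0.84)]
puller [(array([ 0.441, -0.158,  0.02 ]), 0.67)]
tyre [(array([0.513, 0.207, 0.014]), 0.4)]
screwdriver [(array([0.554, 0.294, 0.024]), 0.87)]
oil [(array([0.586, 0.009, 0.123]), 0.66)]
controller [(array([ 0.511, -0.246,  0.024]), 0.6)]
counter [(array([ 0.54 , -0.022,  0.058]), 0.74), (array([ 0.475, -0.054,  0.058]), 0.63)]
bar_top []
disc_top [(array([ 0.474, -0.056,  0.056]), 0.69)]
cross_top [(array([0.489, 0.022, 0.055]), 0.64), (array([ 0.476, -0.057,  0.054]), 0.51)]
clock 1.0
joint_positions [ 1.1539  0.2451  1.5578  0.      1.3387 -0.1741]
dq [-0.0017  0.0007 -0.0004 -0.0002 -0.0002 -0.0009]
tau [ -0.0005 -42.954  -32.6429  -0.0002   0.0006   0.    ]
position [0.1563 0.6309 0.2313]
ee_rot [ 0.7019 -0.7019  0.0856 -0.0856]
force [-0.0526  0.1318 -0.1526]
wrist_torque [-0.0166 -0.0302 -0.0173]
finger_gap 0.9981
```

View pics/t0.png

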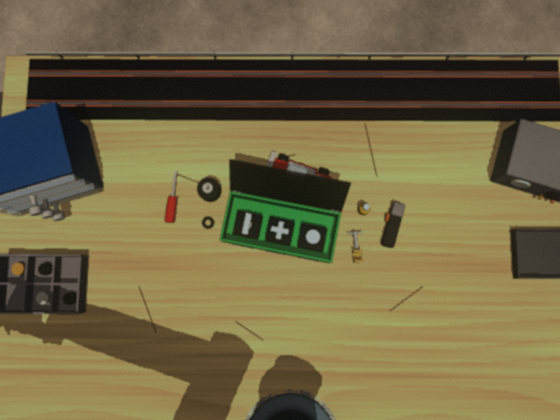

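View pics/s0.png

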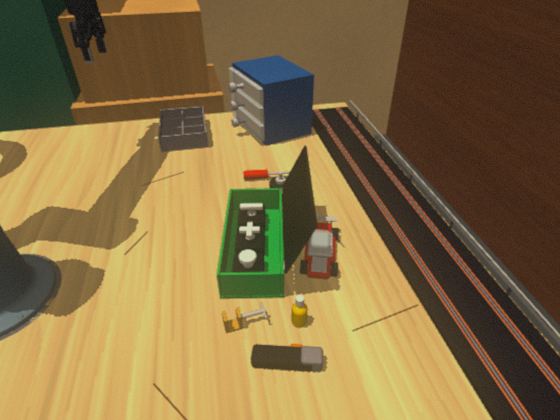

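The top view shows the caps in the tray: bar at about (247,224), cross at (280,231) and disc at (313,237). The lid leans back at rows 160–210, and the car is tucked behind it at (300,165). Next I'll measure the caps and the lid plane from depth.

Run:
```python
from h import *
np.set_printoptions(suppress=True,precision=4)
P={}
for n,f in(("top","t0"),("side","s0")):
    im=cv2.imread(f"pics/{f}.png").astype(int); d=np.load(f"/tmp/{n}.npy"); p=cloud(n,d); 
    P[n]=(p,im)
    white=(im.min(2)>120)&(im.max(2)-im.min(2)<60)&(p[...,2]>.045)&(p[...,2]<.07)&(p[...,0]>.43)&(p[...,0]<.6)&(abs(p[...,1])<.16)
    nn,lab,stt,_=cv2.connectedComponentsWithStats(white.astype(np.uint8))
    for i in range(1,nn):
        m=lab==i
        if m.sum()>15:
            v,u=np.nonzero(m); q=p[m]; print(n,m.sum(),u.mean(),v.mean(),np.median(q,0),(q[:,:2].min(0)+q[:,:2].max(0))/2)
    g=(im[...,1]>im[...,2]+40)&(im[...,1]>im[...,0]+30)&(p[...,2]>.06)&(p[...,2]<.072)
    q=p[g]; 
    if n=="top":
        print("rim",len(q),np.median(q[:,2])); r=cv2.minAreaRect((q[:,:2]*1000).astype(np.float32)); print(r, cv2.boxPoints(r))
    # dark lid
    dk=(im.max(2)<70)&(p[...,2]>.075)&(p[...,2]<.2)&(p[...,0]>.5)&(p[...,0]<.68)&(abs(p[...,1])<.2)
    q=p[dk]; 
    if len(q)>50:
        c=np.median(q,0); 
        for _ in range(3):
            U,S,V=np.linalg.svd(q-q.mean(0),full_matrices=False); e=abs((q-q.mean(0))@V[2]); q=q[e<2.5*np.std(e)+1e-3]
        print("lid",n,len(q),q.mean(0),"n",V[2],"res",e.std(),"min",q.min(0),"max",q.max(0))
        print("angle",np.arccos(abs(V[2][2])), "top",q[q[:,2]>np.percentile(q[:,2],97)].mean(0))
p,im=P["top"]
K,R,t=cal("top");print("topcam",-R.T@t)
# heights behind lid (car)
m=(p[...,0]>.58)&(p[...,0]<.76)&(abs(p[...,1])<.2)&(p[...,2]>.01)
v,u=np.nonzero((im[...,2]>im[...,1]+50)&m); q=p[v,u]; 
if len(q): print("car red",len(q),q.min(0),q.max(0))
print(R)
```

```text
top 105 246.42857142857142 223.22857142857143 [0.5062 0.1082 0.0598] [0.5062 0.1075]
top 127 279.3937007874016 229.8503937007874 [0.4901 0.0301 0.0594] [0.4902 0.0302]
top 139 312.6546762589928 236.28776978417267 [ 0.4762 -0.0499  0.0595] [ 0.4765 -0.049 ]
rim 754 0.06619217865262345
((499.0754699707031, 27.870094299316406), (267.90325927734375, 119.82026672363281), 79.15641784667969) [[ 415.035   -92.419 ]
 [ 532.7158 -114.9605]
 [ 583.116   148.1591]
 [ 465.4352  170.7007]]
lid top 3310 [0.5844 0.0113 0.13  ] n [ 0.8896 -0.1696 -0.4241] res 0.0007280920136740861 min [ 0.5365 -0.1222  0.075 ] max [0.6322 0.1459 0.1806]
angle 1.132855772624357 top [0.6082 0.0133 0.1773]
side 78 249.96153846153845 205.2051282051282 [0.5014 0.104  0.0567] [0.5042 0.1051]
side 133 248.68421052631578 228.58646616541353 [0.4891 0.0253 0.0568] [0.4888 0.027 ]
side 166 246.77710843373495 255.65662650602408 [ 0.4744 -0.0524  0.057 ] [ 0.4748 -0.0507]
lid side 2360 [ 0.5774 -0.0179  0.1283] n [-0.8897  0.1684  0.4244] res 0.00048128901530144694 min [ 0.5348 -0.1274  0.075 ] max [0.6278 0.1389 0.175 ]
angle 1.1325385487598614 top [ 0.5981 -0.0299  0.173 ]
topcam [0.3869 0.0129 1.2601]
car red 84 [0.649  0.0122 0.0197] [0.6697 0.0444 0.0315]
[[ 0.0078 -0.9999 -0.0129]
 [-0.991  -0.006  -0.1335]
 [ 0.1334  0.0138 -0.991 ]]
```

Run:
```python
from h import *
for n,r in(("t0",(130,290,200,420)),("s0",(130,350,200,380))):
    a=cv2.imread(f"pics/{n}.png")[r[0]:r[1],r[2]:r[3]]; cv2.imwrite(f"pics/{n}z.png",cv2.resize(np.clip(a.astype(float)*1.6,0,255).astype(np.uint8),None,fx=2.6,fy=2.6,interpolation=3))
```

```text
(no output)
```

View pics/t0z.png

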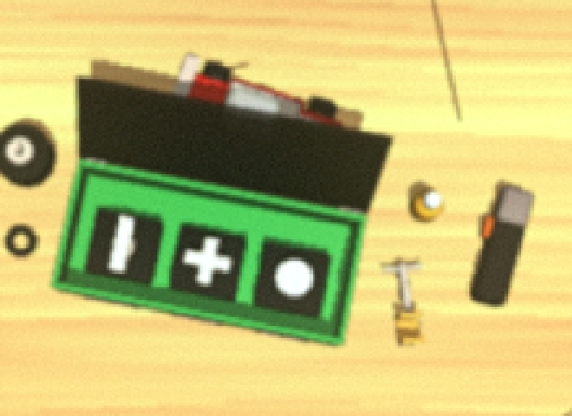

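View pics/s0z.png

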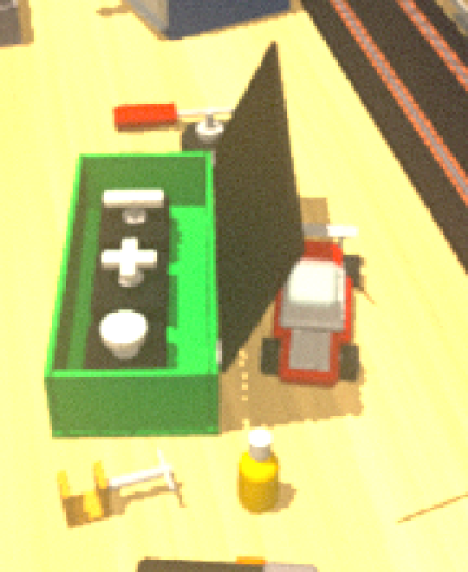

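The caps agree in both cameras: bar (0.505, 0.106), cross (0.490, 0.027), disc (0.475, -0.051), tops at about 0.058. The counter's yaw is -10.8° and the lid angle about 2.01 rad. First I'll move over and close the fingers.

arm_command(targets=[{"tx": 2.4,"tz": -2.2,"hand": 0,"spin": -1},{"tx": 4.8,"tz": -4.4,"hand": 0,"spin": -2},{"tx": 7.2,"tz": -6.6,"hand": 0,"spin": -3.1},{"tx": 9.6,"tz": -8.8,"hand": 0,"spin": -3.1},{"tx": 12,"tz": -11,"hand": 0,"spin": -3.1},{"tx": 14.4,"tz": -13.2,"hand": 0,"spin": -3.1},{"tx": 16.8,"tz": -15.4,"hand": 0,"spin": -3.1},{"tx": 19.2,"tz": -17.6,"hand": 0,"spin": -3.1},{"tx": 21.6,"tz": -19.8,"hand": 0,"spin": -3.1},{"tx": 24,"tz": -22,"hand": 0,"spin": -3.1}])

```text
$.targets[0]: bad value
```

```bash
cat >> h.py <<'E'
def Rt():
    w,x,y,z=env.get_state()["ee_rot"]
    from scipy.spatial.transform import Rotation as S
    return S.from_quat([x,y,z,w]).as_matrix()
C=np.array([.498,.026,0]); a=np.deg2rad(-10.8); CX=np.array([np.cos(a),np.sin(a),0]); CY=np.array([-np.sin(a),np.cos(a),0])
def w(cx,cy,z): return C+CX*cx+CY*cy+[0,0,z]
def go(P):
    s=env.get_state(); print("t",s["clock"],"tool move cm",np.round((np.array(P)-s["position"])@Rt()*100,2))
def cpos():
    s=env.get_state(); d=np.array(s["position"])-C; print("t",round(float(s["clock"]),2),"counter pos mm",np.round([d@CX*1e3,d@CY*1e3,d[2]*1e3],1),"F",np.round(s["force"],2),"gap",round(float(s["finger_gap"]),3))
E
python3 - <<'E'
from h import *
cpos(); print(np.round(Rt(),4)); go(w(-.008,.081,.10))
E
```

```text
t 1.0 counter pos mm [-449.   530.2  231.3] F [-0.05  0.13 -0.15] gap 0.998
[[ 0.9707 -0.      0.2405]
 [-0.2405  0.      0.9707]
 [-0.     -1.      0.    ]]
t 1.0 tool move cm [ 46.48  13.13 -42.46]
```

arm_command(targets=[{"tx": 2.4,"ty": 0,"tz": -2.2,"hand": 0,"spin": -1},{"tx": 4.8,"ty": 0,"tz": -4.4,"hand": 0,"spin": -2},{"tx": 7.2,"ty": 0,"tz": -6.6,"hand": 0,"spin": -3.1},{"tx": 9.6,"ty": 0,"tz": -8.8,"hand": 0,"spin": -3.1},{"tx": 12,"ty": 0,"tz": -11,"hand": 0,"spin": -3.1},{"tx": 14.4,"ty": 0,"tz": -13.2,"hand": 0,"spin": -3.1},{"tx": 16.8,"ty": 0,"tz": -15.4,"hand": 0,"spin": -3.1},{"tx": 19.2,"ty": 0,"tz": -17.6,"hand": 0,"spin": -3.1},{"tx": 21.6,"ty": 0,"tz": -19.8,"hand": 0,"spin": -3.1},{"tx": 24,"ty": 0,"tz": -22,"hand": 0,"spin": -3.1}])

```text
clock: 1.83
position: [0.3369, 0.3584, 0.2315]
ee_rot: [0.704, -0.704, 0.066, -0.067]
force: [0.5, -0.0, -0.2]
finger_gap: -0.0
```

Run:
```python
from h import *
cpos(); print(np.round(Rt(),4)); go(w(-.008,.081,.10))
```

```text
t 1.83 counter pos mm [-220.5  296.3  231.5] F [ 0.49 -0.03 -0.15] gap -0.0
[[ 9.823e-01  6.000e-04  1.873e-01]
 [-1.873e-01  3.000e-04  9.823e-01]
 [ 5.000e-04 -1.000e+00  4.000e-04]]
t 1.8333 tool move cm [ 21.24  13.15 -21.54]
```

arm_command(targets=[{"tx": 2.4,"ty": 0,"tz": -2.4,"hand": 0,"spin": 0},{"tx": 4.8,"ty": 0,"tz": -4.8,"hand": 0,"spin": 0},{"tx": 7.2,"ty": 0,"tz": -7.2,"hand": 0,"spin": 0},{"tx": 9.6,"ty": 1,"tz": -9.6,"hand": 0,"spin": 0},{"tx": 12,"ty": 3,"tz": -12,"hand": 0,"spin": 0},{"tx": 14.4,"ty": 6,"tz": -14.4,"hand": 0,"spin": 0},{"tx": 16.8,"ty": 9,"tz": -17,"hand": 0,"spin": 0},{"tx": 19.2,"ty": 12,"tz": -19.3,"hand": 0,"spin": 0},{"tx": 21.2,"ty": 13.1,"tz": -21.5,"hand": 0,"spin": 0},{"tx": 21.2,"ty": 13.1,"tz": -21.5,"hand": 0,"spin": 0}])

```text
clock: 2.67
position: [0.5043, 0.1044, 0.0966]
ee_rot: [-0.703, 0.704, -0.07, 0.067]
force: [-0.1, -0.0, 0.5]
finger_gap: 0.0
```

Run:
```python
from h import *
cpos(); go(w(-.008,.081,.06)); snap("side","s1.png"); snap("top","t1.png")
for n in("s1","t1"):
    a=cv2.imread(f"pics/{n}.png")[100:320,180:400]; cv2.imwrite(f"pics/{n}z.png",cv2.resize(np.clip(a.astype(float)*1.6,0,255).astype(np.uint8),None,fx=2.6,fy=2.6,interpolation=3))
```

```text
t 2.67 counter pos mm [-8.5 78.2 96.6] F [-0.14 -0.01  0.51] gap 0.0
t 2.6667 tool move cm [0.06 3.66 0.29]
```

View pics/s1z.png

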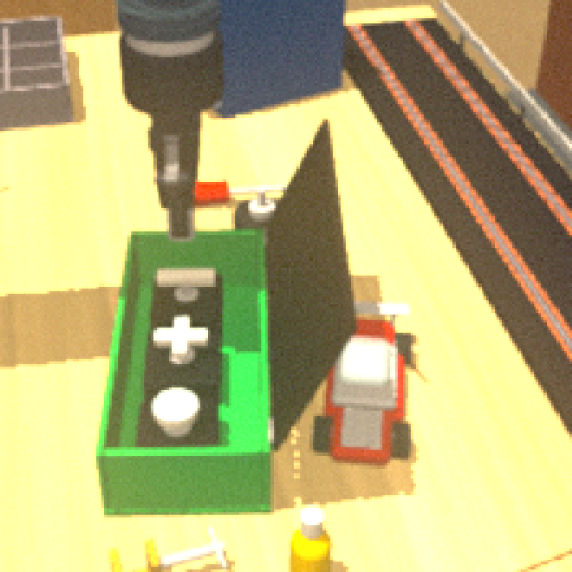

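The closed fingertips stand right above the bar cap, clear of the lid. I'll lower to just above it.

arm_command(targets=[{"tx": 0,"ty": 1,"tz": 0,"hand": 0,"spin": 0},{"tx": 0,"ty": 2,"tz": 0.1,"hand": 0,"spin": 0},{"tx": 0,"ty": 3,"tz": 0.1,"hand": 0,"spin": 0},{"tx": 0,"ty": 3.4,"tz": 0.1,"hand": 0,"spin": 0},{"tx": 0,"ty": 3.4,"tz": 0.1,"hand": 0,"spin": 0}])

```text
clock: 3.18
position: [0.5029, 0.1104, 0.0647]
ee_rot: [-0.704, 0.704, -0.067, 0.065]
force: [0.2, -0.1, 0.4]
finger_gap: 0.001
```

Run:
```python
from h import *
cpos(); go(w(-.008,.081,.05))
```

```text
t 3.18 counter pos mm [-11.   83.9  64.7] F [ 0.16 -0.1   0.35] gap 0.001
t 3.1833 tool move cm [ 0.3   1.47 -0.29]
```

arm_command(targets=[{"tx": 0,"ty": 0.2,"tz": -0.1,"hand": 0,"spin": 0},{"tx": 0.1,"ty": 0.4,"tz": -0.1,"hand": 0,"spin": 0},{"tx": 0.1,"ty": 0.6,"tz": -0.1,"hand": 0,"spin": 0},{"tx": 0.1,"ty": 0.8,"tz": -0.1,"hand": 0,"spin": 0},{"tx": 0.1,"ty": 1.0,"tz": -0.1,"hand": 0,"spin": 0},{"tx": 0.1,"ty": 1.1,"tz": -0.1,"hand": 0,"spin": 0},{"tx": 0.1,"ty": 1.2,"tz": -0.1,"hand": 0,"spin": 0}])

```text
clock: 3.77
position: [0.5056, 0.1085, 0.0546]
ee_rot: [0.704, -0.704, 0.066, -0.067]
force: [-0.4, 0.3, 2.9]
finger_gap: 0.005
```

Run:
```python
from h import *
cpos(); go(w(-.008,.081,.048))
```

```text
t 3.77 counter pos mm [-8.  82.5 54.6] F [-0.44  0.35  2.94] gap 0.005
t 3.7667 tool move cm [ 0.    0.66 -0.15]
```

Contact at about 3 N, which matches the plunger's friction. I'll press on gently.

arm_command(targets=[{"tx": 0,"ty": 0.1,"tz": 0,"hand": 0,"spin": 0},{"tx": 0,"ty": 0.2,"tz": 0,"hand": 0,"spin": 0},{"tx": 0,"ty": 0.3,"tz": 0,"hand": 0,"spin": 0},{"tx": 0,"ty": 0.4,"tz": 0,"hand": 0,"spin": 0},{"tx": 0,"ty": 0.5,"tz": 0,"hand": 0,"spin": 0},{"tx": 0,"ty": 0.6,"tz": 0,"hand": 0,"spin": 0},{"tx": 0,"ty": 0.6,"tz": 0,"hand": 0,"spin": 0},{"tx": 0,"ty": 0.6,"tz": 0,"hand": 0,"spin": 0}])

```text
clock: 4.43
position: [0.5053, 0.1086, 0.0482]
ee_rot: [0.704, -0.704, 0.067, -0.067]
force: [1.4, 0.1, 1.8]
finger_gap: -0.002
```

Run:
```python
from h import *
cpos(); go(w(-.008,.081,.048))
```

```text
t 4.43 counter pos mm [-8.3 82.5 48.2] F [1.41 0.09 1.82] gap -0.002
t 4.4333 tool move cm [ 0.03  0.02 -0.15]
```

arm_command(targets=[{"tx": 0,"ty": -1.5,"tz": 0,"hand": 0,"spin": 0},{"tx": 0,"ty": -4,"tz": 0,"hand": 0,"spin": 0},{"tx": 0,"ty": -5.5,"tz": -2,"hand": 0,"spin": 0},{"tx": 0,"ty": -6,"tz": -5,"hand": 0,"spin": 0},{"tx": 0,"ty": -6,"tz": -8,"hand": 0,"spin": 0},{"tx": 0,"ty": -6,"tz": -11,"hand": 0,"spin": 0},{"tx": 0,"ty": -6,"tz": -14,"hand": 0,"spin": 0},{"tx": 0,"ty": -5.5,"tz": -16,"hand": 0,"spin": 0},{"tx": 0,"ty": -5,"tz": -16.2,"hand": 0,"spin": 0},{"tx": 0,"ty": -5,"tz": -16.2,"hand": 0,"spin": 0}])

```text
clock: 5.27
position: [0.4734, -0.0507, 0.0968]
ee_rot: [0.704, -0.703, 0.069, -0.066]
force: [0.1, 0.2, 0.3]
finger_gap: 0.0
```

Run:
```python
from h import *
im,d=snap("side","s2.png"); cpos(); go(w(-.008,-.0795,.066)); p=cloud("side",d)
im=im.astype(int)
white=(im.min(2)>120)&(im.max(2)-im.min(2)<60)&(p[...,2]>.035)&(p[...,2]<.07)&(p[...,0]>.43)&(p[...,0]<.6)&(abs(p[...,1])<.16)
nn,lab,stt,_=cv2.connectedComponentsWithStats(white.astype(np.uint8))
for i in range(1,nn):
    m=lab==i
    if m.sum()>15: print(m.sum(),np.median(p[m],0))
a=cv2.imread(f"pics/s2.png")[100:320,180:400]; cv2.imwrite(f"pics/s2z.png",cv2.resize(np.clip(a.astype(float)*1.6,0,255).astype(np.uint8),None,fx=2.6,fy=2.6,interpolation=3))
```

```text
t 5.32 counter pos mm [ -9.5 -79.2  97.2] F [-0.35  0.66 -0.44] gap -0.004
t 5.3167 tool move cm [ 0.16  3.12 -0.03]
35 [0.51792378 0.1006744  0.04745236]
26 [ 0.46779341 -0.06336235  0.05705668]
```

View pics/s2z.png

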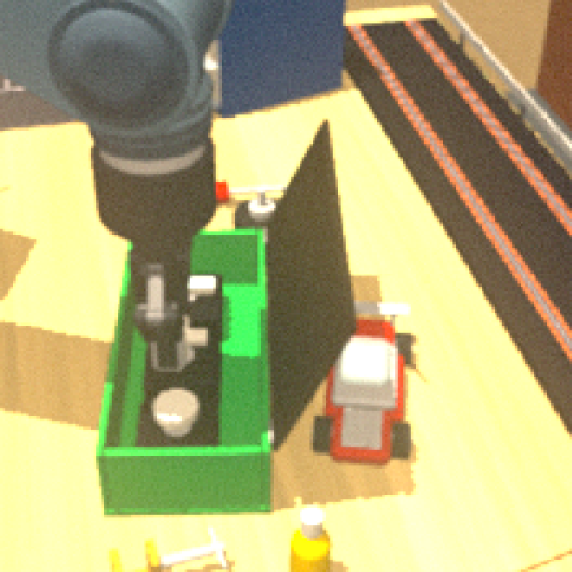

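The bar cap now reads z = 0.047, about 10 mm down. The closed tips are over the disc, which is still up at 0.057.

arm_command(targets=[{"tx": 0.1,"ty": 1,"tz": 0,"hand": 0,"spin": 0},{"tx": 0.1,"ty": 2,"tz": 0,"hand": 0,"spin": 0},{"tx": 0.1,"ty": 2.8,"tz": 0,"hand": 0,"spin": 0},{"tx": 0.1,"ty": 3.2,"tz": 0,"hand": 0,"spin": 0},{"tx": 0.1,"ty": 3.4,"tz": 0,"hand": 0,"spin": 0},{"tx": 0.1,"ty": 3.6,"tz": 0,"hand": 0,"spin": 0},{"tx": 0.1,"ty": 3.8,"tz": 0,"hand": 0,"spin": 0},{"tx": 0.1,"ty": 4.0,"tz": 0,"hand": 0,"spin": 0},{"tx": 0.1,"ty": 4.1,"tz": 0,"hand": 0,"spin": 0},{"tx": 0.1,"ty": 4.2,"tz": 0,"hand": 0,"spin": 0}])

```text
clock: 6.15
position: [0.4761, -0.0508, 0.0567]
ee_rot: [-0.704, 0.704, -0.066, 0.067]
force: [-1.0, 0.5, 3.5]
finger_gap: -0.003
```

Run:
```python
from h import *
cpos(); go(w(-.008,-.0795,.048))
```

```text
t 6.15 counter pos mm [ -7.1 -79.6  56.7] F [-1.04  0.53  3.48] gap -0.003
t 6.15 tool move cm [-0.09  0.87  0.01]
```

arm_command(targets=[{"tx": 0,"ty": 0.1,"tz": 0,"hand": 0,"spin": 0},{"tx": 0,"ty": 0.2,"tz": 0,"hand": 0,"spin": 0},{"tx": 0,"ty": 0.3,"tz": 0,"hand": 0,"spin": 0},{"tx": 0,"ty": 0.4,"tz": 0,"hand": 0,"spin": 0},{"tx": 0,"ty": 0.5,"tz": 0,"hand": 0,"spin": 0},{"tx": 0,"ty": 0.6,"tz": 0,"hand": 0,"spin": 0},{"tx": 0,"ty": 0.7,"tz": 0,"hand": 0,"spin": 0},{"tx": 0,"ty": 0.7,"tz": 0,"hand": 0,"spin": 0}])

```text
clock: 6.82
position: [0.476, -0.0508, 0.0492]
ee_rot: [-0.704, 0.704, -0.066, 0.067]
force: [0.7, -0.1, 0.5]
finger_gap: 0.006
```

Run:
```python
from h import *
cpos(); go(w(-.008,-.0795,.048))
```

```text
t 6.82 counter pos mm [ -7.2 -79.6  49.2] F [ 0.71 -0.11  0.53] gap 0.006
t 6.8167 tool move cm [-0.08  0.12  0.01]
```

arm_command(targets=[{"tx": 0,"ty": 0.1,"tz": 0,"hand": 0,"spin": 0},{"tx": 0,"ty": 0.1,"tz": 0,"hand": 0,"spin": 0},{"tx": 0,"ty": -1.5,"tz": 0,"hand": 0,"spin": 0},{"tx": 0,"ty": -4,"tz": 0,"hand": 0,"spin": 0},{"tx": 0,"ty": -5,"tz": 2,"hand": 0,"spin": 0},{"tx": 0,"ty": -5,"tz": 5,"hand": 0,"spin": 0},{"tx": 0,"ty": -5,"tz": 7.5,"hand": 0,"spin": 0},{"tx": 0,"ty": -5,"tz": 8,"hand": 0,"spin": 0},{"tx": 0,"ty": -5,"tz": 8,"hand": 0,"spin": 0}])

```text
clock: 7.57
position: [0.4903, 0.0289, 0.0987]
ee_rot: [-0.704, 0.704, -0.066, 0.065]
force: [0.2, 0.1, 0.1]
finger_gap: 0.002
```

```bash
cat >> h.py <<'E'
def caps(f):
    im,d=snap("side",f+".png"); p=cloud("side",d); im=im.astype(int)
    white=(im.min(2)>120)&(im.max(2)-im.min(2)<60)&(p[...,2]>.035)&(p[...,2]<.07)&(p[...,0]>.43)&(p[...,0]<.6)&(abs(p[...,1])<.16)
    nn,lab,stt,_=cv2.connectedComponentsWithStats(white.astype(np.uint8))
    for i in range(1,nn):
        m=lab==i
        if m.sum()>15: print(m.sum(),np.round(np.median(p[m],0),4))
    zoom(f)
def zoom(f):
    a=cv2.imread(f"pics/{f}.png")[80:320,160:400]; cv2.imwrite(f"pics/{f}z.png",cv2.resize(np.clip(a.astype(float)*1.6,0,255).astype(np.uint8),None,fx=2.4,fy=2.4,interpolation=3))
E
python3 - <<'E'
from h import *
caps("s3"); cpos(); go(w(-.008,.0005,.066))
E
```

```text
169 [ 0.474  -0.0521  0.0472]
t 7.62 counter pos mm [-8.   0.5 98.7] F [-0.34 -0.49  0.09] gap -0.002
t 7.6167 tool move cm [ 0.    3.27 -0.  ]
```

View pics/s3z.png

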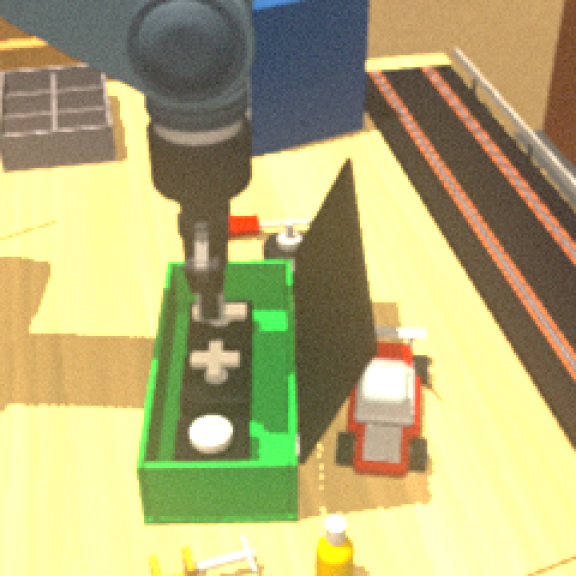

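The disc is down (z = 0.047, 10 mm) and the tips are over the cross.

arm_command(targets=[{"tx": 0,"ty": 1,"tz": 0,"hand": 0,"spin": 0},{"tx": 0,"ty": 2,"tz": 0,"hand": 0,"spin": 0},{"tx": 0,"ty": 2.8,"tz": 0,"hand": 0,"spin": 0},{"tx": 0,"ty": 3.2,"tz": 0,"hand": 0,"spin": 0},{"tx": 0,"ty": 3.4,"tz": 0,"hand": 0,"spin": 0},{"tx": 0,"ty": 3.6,"tz": 0,"hand": 0,"spin": 0},{"tx": 0,"ty": 3.8,"tz": 0,"hand": 0,"spin": 0},{"tx": 0,"ty": 4.0,"tz": 0,"hand": 0,"spin": 0},{"tx": 0,"ty": 4.1,"tz": 0,"hand": 0,"spin": 0},{"tx": 0,"ty": 4.2,"tz": 0,"hand": 0,"spin": 0}])

```text
clock: 8.45
position: [0.491, 0.0278, 0.0575]
ee_rot: [-0.704, 0.704, -0.066, 0.067]
force: [-1.1, 0.8, 3.2]
finger_gap: -0.001
```

Run:
```python
from h import *
cpos(); go(w(-.008,.0005,.048))
```

```text
t 8.45 counter pos mm [-7.2  0.5 57.5] F [-1.07  0.77  3.19] gap -0.001
t 8.45 tool move cm [-0.08  0.95  0.  ]
```

arm_command(targets=[{"tx": 0,"ty": 0.1,"tz": 0,"hand": 0,"spin": 0},{"tx": 0,"ty": 0.2,"tz": 0,"hand": 0,"spin": 0},{"tx": 0,"ty": 0.3,"tz": 0,"hand": 0,"spin": 0},{"tx": 0,"ty": 0.4,"tz": 0,"hand": 0,"spin": 0},{"tx": 0,"ty": 0.5,"tz": 0,"hand": 0,"spin": 0},{"tx": 0,"ty": 0.6,"tz": 0,"hand": 0,"spin": 0},{"tx": 0,"ty": 0.7,"tz": 0,"hand": 0,"spin": 0},{"tx": 0,"ty": 0.8,"tz": 0,"hand": 0,"spin": 0},{"tx": 0,"ty": 0.8,"tz": 0,"hand": 0,"spin": 0},{"tx": 0,"ty": 0.8,"tz": 0,"hand": 0,"spin": 0}])

```text
clock: 9.28
position: [0.4909, 0.0278, 0.0492]
ee_rot: [0.704, -0.704, 0.067, -0.067]
force: [0.5, -0.1, 0.0]
finger_gap: 0.001
```

Run:
```python
from h import *
cpos(); go(w(-.008,.0005,.048))
```

```text
t 9.28 counter pos mm [-7.3  0.5 49.2] F [ 0.48 -0.07  0.02] gap 0.001
t 9.2833 tool move cm [-0.07  0.12  0.  ]
```

arm_command(targets=[{"tx": 0,"ty": 0.1,"tz": 0,"hand": 0,"spin": 0},{"tx": 0,"ty": 0.1,"tz": 0,"hand": 0,"spin": 0},{"tx": 0,"ty": -1.5,"tz": 0,"hand": 0,"spin": 0},{"tx": 0,"ty": -4.5,"tz": 0,"hand": 0,"spin": 0},{"tx": 0,"ty": -8,"tz": 0,"hand": 0,"spin": 0},{"tx": 0,"ty": -12,"tz": 0,"hand": 0,"spin": 0},{"tx": 0,"ty": -16,"tz": 0,"hand": 0,"spin": 0},{"tx": 0,"ty": -19,"tz": 0,"hand": 0,"spin": 0},{"tx": 0,"ty": -20,"tz": 0,"hand": 0,"spin": 0},{"tx": 0,"ty": -20,"tz": 0,"hand": 0,"spin": 0}])

```text
clock: 10.12
position: [0.4924, 0.0276, 0.2524]
ee_rot: [-0.704, 0.704, -0.064, 0.069]
force: [-0.3, -0.7, 0.7]
finger_gap: 0.002
```

Run:
```python
from h import *
caps("s4"); cpos(); go(w(.16,.0,.25))
```

```text
93 [0.4875 0.0232 0.0468]
168 [ 0.4743 -0.0524  0.0473]
t 10.17 counter pos mm [ -7.2   0.4 249.6] F [ 0.51 -0.62 -0.85] gap -0.001
t 10.1667 tool move cm [16.72 -0.02 -0.04]
```

View pics/s4z.png

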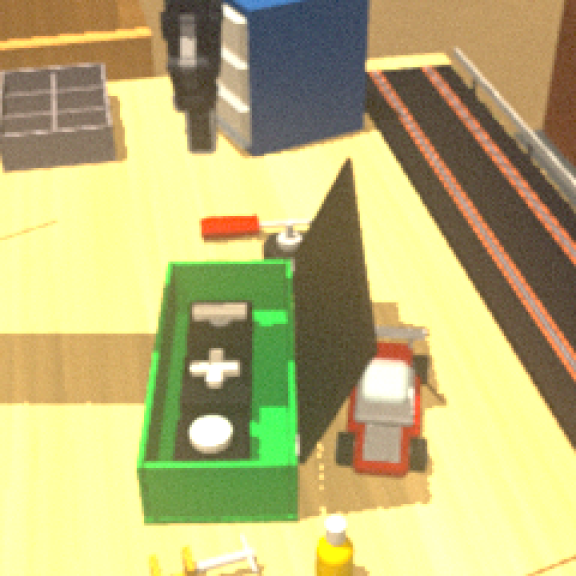

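All three caps read about 10 mm down. Next I'll go over the lid and come down behind it, on the outer side and above the car.

arm_command(targets=[{"tx": 3,"ty": 0,"tz": 0,"hand": 0,"spin": 0},{"tx": 6,"ty": 0,"tz": 0,"hand": 0,"spin": 0},{"tx": 9,"ty": 0,"tz": 0,"hand": 0,"spin": 0},{"tx": 12,"ty": 0,"tz": 0,"hand": 0,"spin": 0},{"tx": 15,"ty": 0,"tz": 0,"hand": 0,"spin": 0},{"tx": 16.7,"ty": 0,"tz": 0,"hand": 0,"spin": 0},{"tx": 16.7,"ty": 3,"tz": 0,"hand": 0,"spin": 0},{"tx": 16.7,"ty": 6,"tz": 0,"hand": 0,"spin": 0},{"tx": 16.7,"ty": 9,"tz": 0,"hand": 0,"spin": 0},{"tx": 16.7,"ty": 11,"tz": 0,"hand": 0,"spin": 0}])

```text
clock: 11.0
position: [0.6511, -0.0029, 0.1316]
ee_rot: [0.704, -0.704, 0.07, -0.063]
force: [0.1, 0.6, -0.9]
finger_gap: 0.002
```

Run:
```python
from h import *
caps("s5"); cpos()
```

```text
74 [0.4861 0.0222 0.047 ]
168 [ 0.474  -0.0524  0.047 ]
t 11.05 counter pos mm [153.4   0.2 127.6] F [-2.78  0.42 -3.  ] gap 0.001
```

View pics/s5z.png

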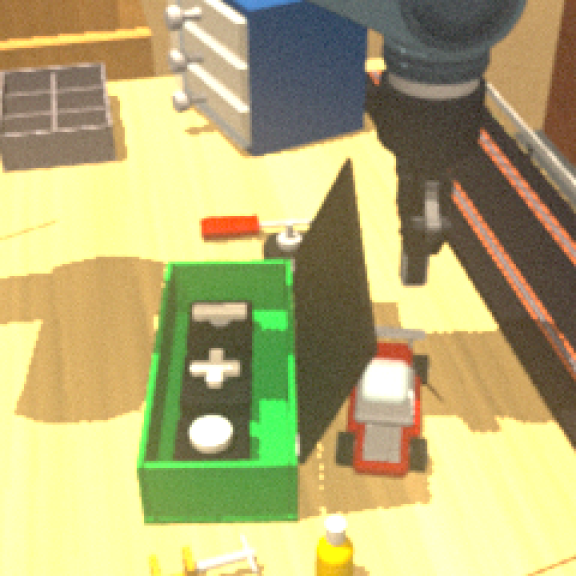

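The fingers are behind the lid and above the car. I'll let it settle, then start pushing.

arm_command(targets=[{"tx": 0,"ty": 0,"tz": 0,"hand": 0,"spin": 0},{"tx": 0,"ty": 0,"tz": 0,"hand": 0,"spin": 0},{"tx": 0,"ty": 0,"tz": 0,"hand": 0,"spin": 0},{"tx": 0,"ty": 0,"tz": 0,"hand": 0,"spin": 0}])

```text
clock: 11.38
position: [0.6559, -0.0037, 0.1412]
ee_rot: [-0.704, 0.704, -0.065, 0.068]
force: [-0.2, -0.1, -0.4]
finger_gap: -0.0
```

Run:
```python
from h import *
cpos()
```

```text
t 11.38 counter pos mm [160.7   0.5 141.2] F [-0.24 -0.1  -0.39] gap -0.0
```

arm_command(targets=[{"tx": -1,"ty": 0,"tz": 0,"hand": 0,"spin": 0},{"tx": -2,"ty": 0,"tz": 0,"hand": 0,"spin": 0},{"tx": -2.8,"ty": 0,"tz": 0,"hand": 0,"spin": 0},{"tx": -3.5,"ty": 0,"tz": 0,"hand": 0,"spin": 0},{"tx": -4.2,"ty": 0,"tz": 0,"hand": 0,"spin": 0},{"tx": -4.9,"ty": 0,"tz": 0,"hand": 0,"spin": 0},{"tx": -5.6,"ty": 0,"tz": 0,"hand": 0,"spin": 0},{"tx": -6.3,"ty": 0,"tz": 0,"hand": 0,"spin": 0},{"tx": -7,"ty": 0,"tz": 0,"hand": 0,"spin": 0},{"tx": -7,"ty": 0,"tz": 0,"hand": 0,"spin": 0}])

```text
clock: 12.22
position: [0.5893, 0.009, 0.1447]
ee_rot: [-0.704, 0.704, -0.063, 0.07]
force: [2.5, -0.8, 14.6]
finger_gap: -0.0
```

Run:
```python
from h import *
caps("s6"); cpos()
```

```text
35 [0.487  0.016  0.0471]
168 [ 0.4742 -0.0526  0.0472]
t 12.27 counter pos mm [ 93.    0.4 144.7] F [ 1.38 -0.98 14.82] gap -0.002
```

View pics/s6z.png

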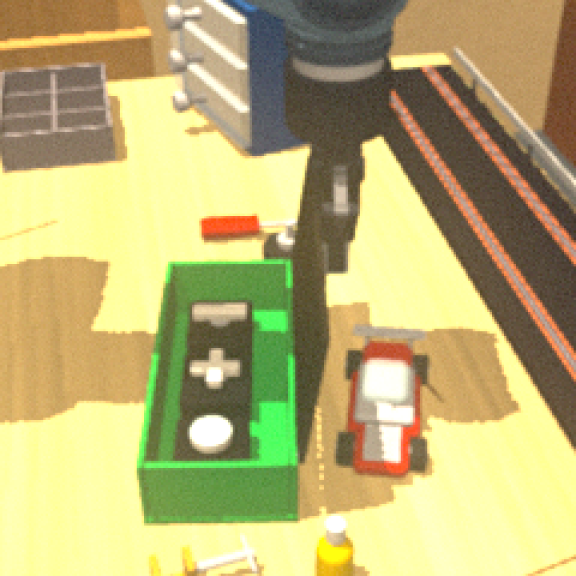

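The lid is nearly upright, but its edge is catching a step higher up the fingers (15 N upward). I'll raise the tool so only the fingertips push.

arm_command(targets=[{"tx": 0.3,"ty": -0.8,"tz": 0,"hand": 0,"spin": 0},{"tx": 0.5,"ty": -1.6,"tz": 0,"hand": 0,"spin": 0},{"tx": 0.5,"ty": -2.3,"tz": 0,"hand": 0,"spin": 0},{"tx": 0.5,"ty": -2.3,"tz": 0,"hand": 0,"spin": 0}])

```text
clock: 12.6
position: [0.5916, 0.0086, 0.1637]
ee_rot: [-0.704, 0.704, -0.066, 0.067]
force: [0.1, 0.2, -0.1]
finger_gap: -0.001
```

Run:
```python
from h import *
caps("s7"); cpos()
d=np.load("/tmp/side.npy");im=cv2.imread("pics/s7.png");p=cloud("side",d)-C
x=p@CX;y=p@CY;z=p[...,2]
dk=(im.max(2)<70)&(z>.075)&(z<.18)&(x>0.03)&(x<.12)&(y<-.03)&(y>-.13)
print(dk.sum()); k=np.polyfit(z[dk]-.065,x[dk]-.06,1);print("lid ang",np.pi/2+np.arctan(k[0]),k, z[dk].max())
```

```text
57 [0.4847 0.02   0.0472]
168 [ 0.4742 -0.0525  0.0471]
t 12.65 counter pos mm [ 94.7   0.5 162.8] F [ 0.79 -0.76 -0.06] gap -0.001
415
lid ang 1.7144103211418849 [ 0.14460955 -0.00322702] 0.17989675266854402
```

View pics/s7z.png

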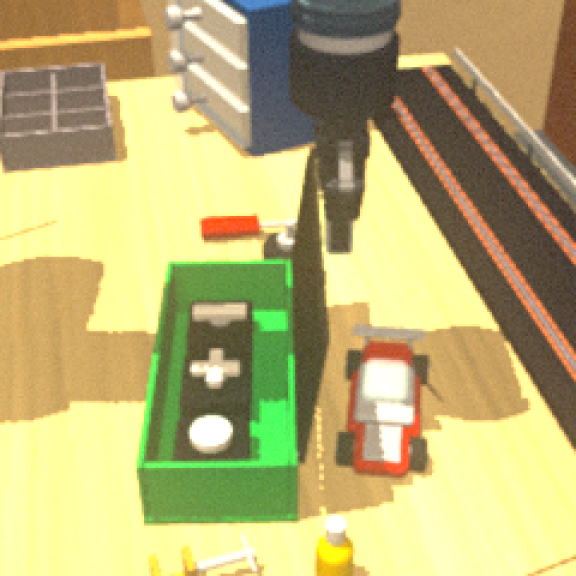

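arm_command(targets=[{"tx": -0.6,"ty": 0,"tz": 0,"hand": 0,"spin": 0},{"tx": -1.2,"ty": 0,"tz": 0,"hand": 0,"spin": 0},{"tx": -1.8,"ty": 0,"tz": 0,"hand": 0,"spin": 0},{"tx": -2.4,"ty": 0,"tz": 0,"hand": 0,"spin": 0},{"tx": -3,"ty": 0,"tz": 0,"hand": 0,"spin": 0},{"tx": -3.6,"ty": 0,"tz": 0,"hand": 0,"spin": 0},{"tx": -4.2,"ty": 0,"tz": 0,"hand": 0,"spin": 0},{"tx": -4.8,"ty": 0,"tz": 0,"hand": 0,"spin": 0},{"tx": -4.8,"ty": 0,"tz": 0,"hand": 0,"spin": 0}])

```text
clock: 13.4
position: [0.5426, 0.018, 0.1621]
ee_rot: [0.704, -0.704, 0.067, -0.066]
force: [0.4, 0.6, -0.2]
finger_gap: -0.002
```

```bash
cat >> h.py <<'E'
def lid(f):
    caps(f); d=np.load("/tmp/side.npy");im=cv2.imread(f"pics/{f}.png");p=cloud("side",d)-C
    x=p@CX;y=p@CY;z=p[...,2]
    dk=(im.max(2)<80)&(z>.072)&(z<.19)&(x>-.08)&(x<.12)&(y<-.03)&(y>-.13)
    q=np.c_[x[dk]-.06,z[dk]-.065]; ang=np.arctan2(q[:,1],-q[:,0]); print("lid",dk.sum(),"ang med",np.median(ang[np.hypot(*q.T)>.05]),"maxr",np.hypot(*q.T).max())
E
python3 - <<'E'
from h import *
lid("s8"); cpos()
E
```

```text
33 [0.4868 0.0158 0.047 ]
165 [ 0.4743 -0.0522  0.0472]
lid 793 ang med 1.3066425698298683 maxr 0.12163977839775102
t 13.45 counter pos mm [ 45.8   0.5 162.3] F [ 0.49  0.72 -0.25] gap 0.003
```

View pics/s8z.png

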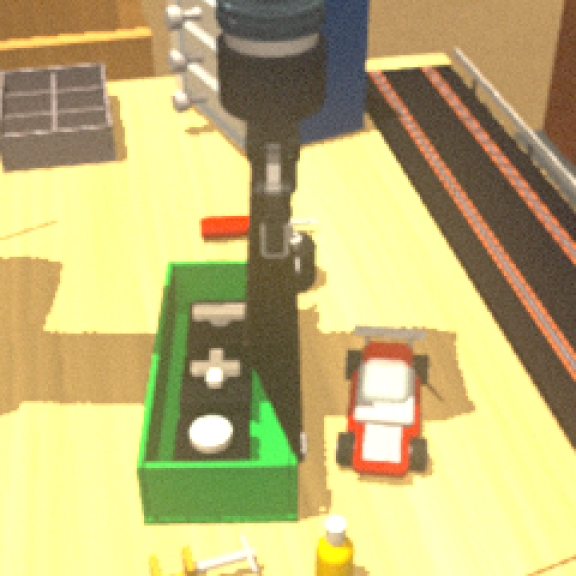

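arm_command(targets=[{"tx": -0.8,"ty": 0.3,"tz": 0,"hand": 0,"spin": 0},{"tx": -1.6,"ty": 0.6,"tz": 0,"hand": 0,"spin": 0},{"tx": -2.4,"ty": 1.0,"tz": 0,"hand": 0,"spin": 0},{"tx": -3.1,"ty": 1.5,"tz": 0,"hand": 0,"spin": 0},{"tx": -3.8,"ty": 2.0,"tz": 0,"hand": 0,"spin": 0},{"tx": -4.5,"ty": 2.6,"tz": 0,"hand": 0,"spin": 0},{"tx": -5.1,"ty": 3.3,"tz": 0,"hand": 0,"spin": 0},{"tx": -5.6,"ty": 4.0,"tz": 0,"hand": 0,"spin": 0},{"tx": -6.1,"ty": 4.7,"tz": 0,"hand": 0,"spin": 0},{"tx": -6.5,"ty": 5.5,"tz": 0,"hand": 0,"spin": 0}])

```text
clock: 14.28
position: [0.4794, 0.03, 0.1065]
ee_rot: [0.704, -0.704, 0.067, -0.067]
force: [0.2, 0.5, 1.3]
finger_gap: -0.001
```

Run:
```python
from h import *
lid("s9"); cpos()
```

```text
lid 2250 ang med 0.43999342558334703 maxr 0.15285758956237414
t 14.33 counter pos mm [-20.8   0.4 104.6] F [-1.54  0.65 -0.78] gap -0.002
```

View pics/s9z.png

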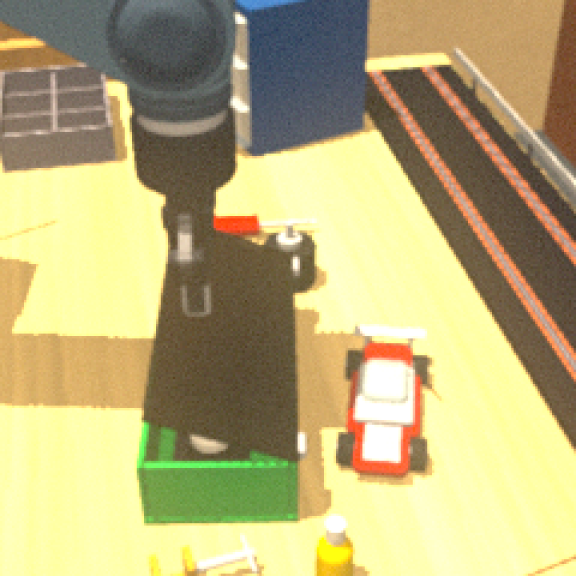

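The lid is at about 25° and following the tip. I'll push it down gently.

arm_command(targets=[{"tx": -0.2,"ty": 0.6,"tz": 0,"hand": 0,"spin": 0},{"tx": -0.4,"ty": 1.2,"tz": 0,"hand": 0,"spin": 0},{"tx": -0.6,"ty": 1.8,"tz": 0,"hand": 0,"spin": 0},{"tx": -0.7,"ty": 2.3,"tz": 0,"hand": 0,"spin": 0},{"tx": -0.8,"ty": 2.7,"tz": 0,"hand": 0,"spin": 0},{"tx": -0.8,"ty": 3.0,"tz": 0,"hand": 0,"spin": 0},{"tx": -0.8,"ty": 3.3,"tz": 0,"hand": 0,"spin": 0},{"tx": -0.8,"ty": 3.5,"tz": 0,"hand": 0,"spin": 0},{"tx": -0.8,"ty": 3.5,"tz": 0,"hand": 0,"spin": 0}])

```text
clock: 15.08
position: [0.472, 0.0314, 0.0718]
ee_rot: [0.704, -0.704, 0.067, -0.066]
force: [0.1, -0.6, -0.1]
finger_gap: 0.002
```

Run:
```python
from h import *
lid("s10"); cpos()
```

```text
lid 310 ang med 0.784003933685913 maxr 0.1590395209826727
t 15.13 counter pos mm [-26.4   0.5  72.1] F [-0.02  0.04  0.87] gap 0.0
```

View pics/s10z.png

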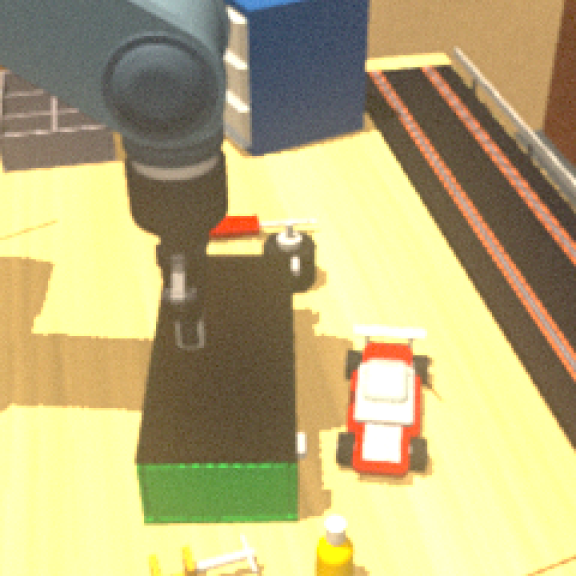

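arm_command(targets=[{"tx": 0,"ty": 0.1,"tz": 0,"hand": 0,"spin": 0},{"tx": 0,"ty": 0.2,"tz": 0,"hand": 0,"spin": 0},{"tx": 0,"ty": 0.3,"tz": 0,"hand": 0,"spin": 0},{"tx": 0,"ty": 0.3,"tz": 0,"hand": 0,"spin": 0}])

```text
clock: 15.47
position: [0.4725, 0.0313, 0.0704]
ee_rot: [-0.704, 0.704, -0.067, 0.066]
force: [-4.3, 0.2, 9.5]
finger_gap: -0.0
```

Run:
```python
from h import *
cpos()
```

```text
t 15.47 counter pos mm [-26.1   0.5  70.4] F [-4.31  0.19  9.47] gap -0.0
```

The force rose to 9.5 N at z = 0.070, so the lid is seated on the rim. I'll press a touch more, then lift off and back toward the robot.

arm_command(targets=[{"tx": 0,"ty": 0.1,"tz": 0,"hand": 0,"spin": 0},{"tx": 0,"ty": 0.1,"tz": 0,"hand": 0,"spin": 0},{"tx": 0,"ty": -0.5,"tz": 0,"hand": 0,"spin": 0},{"tx": 0,"ty": -2,"tz": 0,"hand": 0,"spin": 0},{"tx": 0,"ty": -5,"tz": 0,"hand": 0,"spin": 0},{"tx": 0,"ty": -8,"tz": 0,"hand": 0,"spin": 0},{"tx": -2,"ty": -11,"tz": 2,"hand": 0,"spin": 0},{"tx": -4,"ty": -13,"tz": 5,"hand": 0,"spin": 0},{"tx": -6,"ty": -15,"tz": 8,"hand": 0,"spin": 0},{"tx": -8,"ty": -16,"tz": 11,"hand": 0,"spin": 0}])

```text
clock: 16.3
position: [0.4147, 0.1556, 0.2325]
ee_rot: [0.704, -0.703, 0.065, -0.069]
force: [1.1, -0.1, 0.3]
finger_gap: -0.003
```

arm_command(targets=[{"tx": -1,"ty": 0,"tz": 3,"hand": 0,"spin": 0},{"tx": -2,"ty": 0,"tz": 6,"hand": 0,"spin": 0},{"tx": -3,"ty": 0,"tz": 9,"hand": 0,"spin": 0},{"tx": -4,"ty": 0,"tz": 12,"hand": 0,"spin": 0},{"tx": -4,"ty": 0,"tz": 14,"hand": 0,"spin": 0},{"tx": -4,"ty": 0,"tz": 14,"hand": 0,"spin": 0},{"tx": -4,"ty": 0,"tz": 14,"hand": 0,"spin": 0}])

```text
clock: 16.88
position: [0.4009, 0.3, 0.2291]
ee_rot: [-0.704, 0.704, -0.066, 0.066]
force: [-0.3, -0.3, -0.0]
finger_gap: -0.001
```

Run:
```python
from h import *
lid("s11"); cpos(); im,d=snap("top","t11.png"); zoom("t11")
for n in ("top","side"):
    d=np.load(f"/tmp/{n}.npy"); im2=cv2.imread("pics/t11.png" if n=="top" else "pics/s11.png"); p=cloud(n,d)-C; x=p@CX;y=p@CY;z=p[...,2]
    m=(abs(x)<.05)&(abs(y)<.12)&(z>.04)&(z<.12)
    A=np.c_[x[m],y[m],np.ones(m.sum())]; k=np.linalg.lstsq(A,z[m],rcond=None)[0]; print(n,m.sum(),"slope x,y,z0",np.round(k,4))
for q in ["car","drum","puller","tyre","screwdriver","oil","controller"]:
    print(q,[(np.round(r["location"],3),round(r["p"],2)) for r in env.search_frame("top",q)][:2])
```

```text
lid 4 ang med 0.0819783147256446 maxr 0.10380969433978525
t 16.93 counter pos mm [-146.5  250.3  229.1] F [ 0.17  0.54 -0.15] gap -0.003
top 4333 slope x,y,z0 [-0.0007  0.0011  0.072 ]
side 3788 slope x,y,z0 [ 0.0002 -0.0004  0.0695]
car [(array([ 0.629, -0.012,  0.023]), 0.68)]
drum [(array([0.585, 0.196, 0.048]), 0.85), (array([0.5  , 0.025, 0.068]), 0.27)]
puller [(array([ 0.438, -0.157,  0.021]), 0.57)]
tyre [(array([0.512, 0.202, 0.012]), 0.46)]
screwdriver [(array([0.513, 0.208, 0.016]), 0.68), (array([0.553, 0.291, 0.022]), 0.66)]
oil [(array([ 0.544, -0.173,  0.045]), 0.46)]
controller [(array([ 0.507, -0.248,  0.026]), 0.68)]
```

View pics/t11z.png

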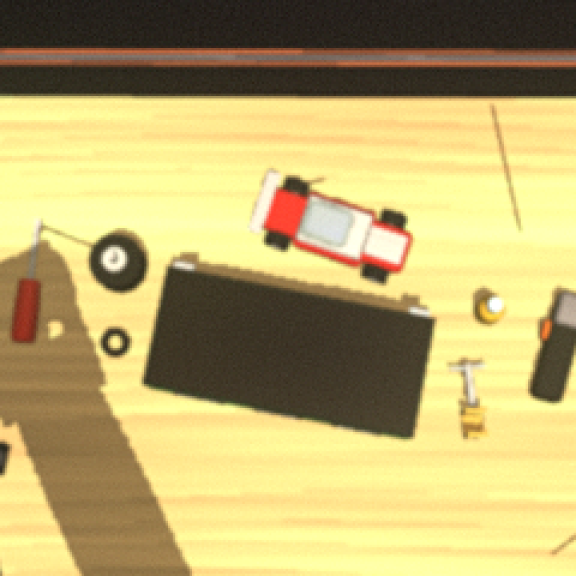

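View pics/s11z.png

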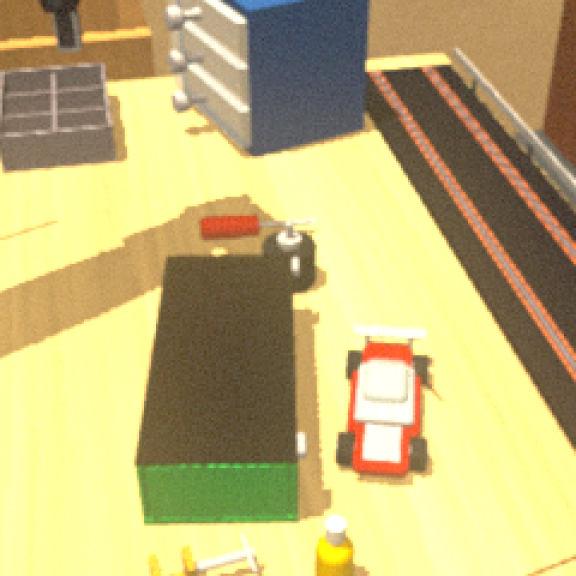

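The lid lies flat (slope under 0.001 rad in both cameras). The bystanders look unmoved, and the arm is clear of everything.

```bash
python3 -c "
from plant import env
print(env.close_job())"
```

```text
the job is handed in; nothing more can be done
None
```

I pressed the bar, round and cross plungers down in that order with closed fingertips, then pushed the lid shut from its outer side. The job is handed in; it reports no verdict.

- **Plungers:** The last depth readings showed all three cap tops at about 47 mm, down from about 57–58 mm, so each is about 10 mm down. The force read at my checks stayed at about 3.5 N or less. I last read the bar cap before I closed the lid; the later pictures only showed it by eye.
- **Lid:** It reads flat on the rim in both cameras, with a slope of about 0.001 rad or less. The force rose to about 9.5 N as it seated.
- **Catch on the way:** The lid's edge once caught a step higher up the fingers, giving about 15 N upward. I raised the tool and went on with the tips only.
- **Bystanders:** The drum, puller, tyre, screwdriver and controller came back within about 5 mm of where they started.
- **Checks that disagreed:**
    - The network put the car 20 mm from its first reading, but the lid hid part of it then. It sits in the same place in the side pictures.
    - The network's first oil reading was on the lid, so it gives no comparison, but the bottle looks unmoved too.
- **At the end:** The arm stood clear of everything when I handed in at about 17 s.

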